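Index a sampler carousel, then hold its idler arm off the rim

ROBOT

A 7-joint arm with a two-finger parallel gripper is mounted at the origin on the work surface. World frame = base frame: x ahead of the robot, y to its left, z up, the work surface at z = 0. Lengths are in m, angles in rad, forces in N, time in s.
With the tool pointing down it reaches from about 0.425 to 0.925 m from the base axis. Payload 6.8 kg.
Tool frame: the origin (TCP) lies where the fingers leave the gripper's body, on its centre line; the fingertips stand 73 mm ahead of it and the grasp point (between the pads) lies 54 mm ahead of it; z points along the fingers, y is the direction in which the jaws open and shut (so a half turn about z gives the same grasp; the last joint's range is limited). The gripper opens to 85 mm and grips with 20 to 120 N. Pads are 22 mm wide; open, the fingers measure 114 mm over their backs; the gripper's body (76 mm by 85 mm) begins 54 mm behind the grasp point. The pads swing forward as they close: fully open they stand 13 mm farther back than shut.
Start: joints at [1.178, 0.477, 0.022, 1.555, -0.011, 1.109, -0.083], TCP at [0.19, -0.648, 0.304] pointing down, gripper open.
Joint ranges: [-2.96, 2.96], [-0.34, 2.1], [-1.41, 1.46], [0.24, 2.44], [-1.37, 4.51], [0.17, 1.92], [-2.96, 2.96]. Speed limits (rad/s): [2.39, 2.39, 3.14, 3.14, 3.14, 3.14, 3.14].

INTERFACE

Orientations are given as a rotation vector (axis times angle).
In Python, from bench import r gives the robot as it stands.
- The arm moves only by the shell command python3 -m handwheel 'ROWS' [FORCE]. ROWS is JSON, a list that holds one entry, the list of rows, each a list of 7 numbers: the shift along the world's x, y, z in m, then the turn, a rotation vector about the world's x, y, z in rad, then the finger opening in m, from 0 to 0.0854. A call has 1 to 10 rows; each row shifts and turns the commanded pose from where the row before left it; what a row does not reach is not made up. A row lasts 1/12 s, in which the tool goes at most 41.7 mm and 7.16 degrees, less where a joint would pass 70% of its speed; a pose out of reach is approached as far as the arm can. A call is refused whole if a number of a shift passes 0.0417 or a number of a turn 0.125, either way. A call with a gripper value outside its range is refused whole. The fingers move at their own pace and stop on an object; FORCE is the grip in N (left out, the last holds). Time passes only in rows, so rows that do not move let the fingers close. It gives the time, the measured TCP pose, the force and the opening at its end, in the units of the state.
- r.get_obs(): the state, without advancing time (a new reading comes with each control period).
- r.grab_frame(name): name is "side" or "top" or "wrist"; returns (picture, depth): 480x640x3 uint8, red, green, blue; 480x640 float32, m along the optical axis (not along the pixel's ray), 0 where there is no reading.
- r.get_calibration(name): a dict with "vertical_fov" (degrees; the focal length in pixels is half the picture's height over the tangent of half this angle, whatever the lens; pixels are square), "cx", "cy" (the principal point, pixels), "R" (3x3) and "t" (3): a world point X has camera coordinates R X + t; the wrist camera has in their place "T_tool_cam" (4x4, takes a point from camera to tool coordinates, whose origin is the TCP and whose axes are the flange's). Camera axes: x right, y down, z forward; pixel columns grow to the right and rows downward; lengths in m; the calibration is good to about 2 mm. A picture is of the moment at which its call begins: read the wrist's pose just before it. get_calibration takes no time and is no camera call.
- r.hand_in(): hands the job in, once; it reports no verdict.
Trained networks look in the newest picture that a camera, given by its name, has taken for a name from the list of things; names that differ only in an ending like _2 or _b are one class to them, and where a whole thing is asked for, a point or a joint stands for the part that bears it (a point fixed in the world has none). Each returns a list of dicts, best first, with "p" (0 to 1); they miss things now and then, are a little off and sometimes report something else, mostly with a low value. They report only what shows in the picture. A call takes as long as a camera call.
- r.masks_of(label, camera): "pixels" (480x640 bool, what is visible of it) and "at" ([column, row] in pixels, amid what is visible of it).
The state is a dict: "clock": time; "joints": joint angles; "qvel": joint speeds; "tau": joint torques, N m; "tcp_pos": TCP position; "orientation": TCP orientation; "contact_force": force on the tool from outside, world axes, zero at the start; "moment": the same for the moment, N m; "grip_width": finger opening in m.
Only numpy, scipy, OpenCV 4.12 (cv2) and the standard library are available. Lean on these libraries where they do the work, as an engineer would, in place of code of your own. Each camera call takes 0.05 s, during which the arm holds its last target.

TASK

So that the vial carousel of this sampler deck can be lifted off, swing its sprung advance lever once, all the way to its stop, and let it spring back, which indexes the carousel exactly one place (do not turn the carousel by hand). Then push the sprung idler arm away from the carousel, past its ratchet click, and keep holding it pushed back with the fingers: the program finishes while still holding it. Leave the loose items lying about undisturbed.

Things in the scene. Friction and masses are not known exactly. Their poses are not given: they have to be found in the camera images.
- deck: The sampler deck, a fixed white and aluminium box 300 x 360 mm (x, y) and 70 mm high; origin at the centre of its underside on the table, own x away from the robot at yaw 0, z up. On its flat top stand the carousel, the advance lever (left, +y half) and the idler arm (right, -y half). All parts stand at fixed places in this frame.
- carousel_axis (a point): Point on the vertical axis of the carousel, 76 mm above the deck top, at (20, 30) mm in the deck's x, y. The carousel is a grey disc 150 mm in diameter with ten places for vials, nine filled with vials whose tops are 69 mm above the deck top, and a black hub knob 76 mm high. The advance lever turns about this same axis.
- carousel (a joint): Angle of the carousel (rad, positive counterclockwise seen from above). It starts within 0.04 of 0; it turns with friction and stays where it is left; one full stroke of the lever carries it on by one place, to about 0.63.
- lever_knob (a point): Centre of the top face of the advance lever's knob, 77 mm above the deck top and 120 mm from the carousel axis. The knob is black, 20 mm in diameter and 28 mm tall, on an upright steel stem 14 mm in diameter that goes down to the flat lever bar (top 9 mm above the deck top), which comes out from under the carousel. At rest the bar points from the carousel axis 95 degrees counterclockwise from the deck's +x (towards the deck's left side).
- advance_lever (a joint): Angle of the advance lever (rad): 0 at rest, 0.83 at its stop, growing counterclockwise seen from above, so the knob swings towards the front (-x) edge of the deck. A spring of about 2 to 4 N at the knob returns it quickly when let go; driving the carousel adds about 1 N, plus 1 N at 1 rad/s. On the way back it slips past the carousel without turning it.
- idler_post (a point): Centre of the top face of the idler arm's thumb post, an upright bare steel pin 16 mm in diameter standing at the arm's free end, its top 82 mm above the deck top, round down to the arm bar (bar 16 to 24 mm above the deck top). At rest it lies at (-65, -75) mm in the deck's x, y, 52 mm clear of the carousel rim; 151 mm from the idler pivot.
- idler_pivot (a point): Point on the vertical pivot axis of the idler arm, 40 mm above the deck top, at (85, -85) mm in the deck's x, y. The flat steel arm, 14 mm wide, runs from here past a black rubber roller (28 mm in diameter, resting on the carousel rim, up to 50 mm above the deck top) to the thumb post. A coil spring sits on the pivot.
- idler_arm (a joint): Angle of the idler arm (rad): 0 at rest with the roller on the carousel rim, growing counterclockwise seen from above, so that the post moves away from the carousel to the deck's -y side; end stop at 0.75. The spring pushes back with about 3.5 N at the post at 0 and 7 N at the stop; the ratchet tooth rides over the pawl between about 0.13 and 0.47 (2 to 3 N more at first, then a drop: the click). The click does not lock: let go anywhere, the arm springs back.
- pawl_slider (a joint): Travel (m) of the small steel pawl block in a black guide behind the idler pivot: 0 dropped in, up to about 0.004 while the arm's tooth rides over it, 0 again once the tooth is past.
- screwdriver: Bystander: loose screwdriver 160 mm long with black handle, lying along the far edge of the deck top; origin near the middle of its length.
- hub_nut: Bystander: loose steel ring nut 30 mm in diameter, 12 mm high, on the deck top near its front edge; origin at the centre of its underside.
- reagent_bottle: Bystander: amber glass bottle 72 mm in diameter, 160 mm tall, on the table to the left; origin at the centre of its underside.
- vial_rack: Bystander: grey vial rack 100 x 60 mm, 54 mm high, on the table to the left; origin at the centre of its underside.
- beaker: Bystander: glass beaker 70 mm in diameter, 90 mm tall, on the table to the right; origin at the centre of its underside.
- spanner: Bystander: steel spanner 150 mm long, lying on the table to the right; origin near its middle.
- parts_tray: Bystander: white open tray 110 x 80 mm, 30 mm high, on the table to the right; origin at the centre of its underside.

How it is judged:
By the outcome, as a careful person would: the job done as asked, in the order asked, and still so for the second after the job is handed in, while the arm keeps its last pose, push and grip.
It also fails if it takes over 40 s, if anything falls off the work surface, if the arm or the gripper's body presses on something with over 40 N, if the wrist force passes 120 N, or if a joint passes its speed limit or range.

## Working session

There is one attempt and no reset: what is moved stays moved. The work goes in short steps, Python scripts to look and compute and a shell command to move; the robot and the scene stay as the last step left them, time stands still between calls to the robot, and variables do not carry over. Pictures are saved under pics/ and viewed, and the job is handed in when it is done.

```bash
mkdir -p pics; ls
python3 - <<'E'
from bench import r
import cv2
o=r.get_obs(); print(o)
for n in("side","top","wrist"):
    im,d=r.grab_frame(n); cv2.imwrite(f"pics/{n}0.png",im[:,:,::-1]); c=r.get_calibration(n); print(n,c)
E
```

```text
pics
{'clock': 0.0, 'joints': array([ 1.17792383,  0.47779274,  0.02236964,  1.55646318, -0.01146974,
        1.10931388, -0.08309176]), 'qvel': array([ 4.27667528e-04, -1.22233104e-03, -3.50080593e-04,  2.03976159e-04,
       -3.98152654e-04, -5.03339049e-04, -1.57865381e-05]), 'tau': array([-8.97264945e-04, -5.96456265e+01,  1.60772033e+00, -2.81201577e+01,
        1.25164585e-02,  9.48095578e-03, -4.98522738e-06]), 'tcp_pos': array([ 0.18947318, -0.64737407,  0.30292618]), 'orientation': array([-3.10801855e+00, -4.45580618e-01,  6.86955899e-04]), 'contact_force': array([ 0.45619977, -0.28261479,  0.38670921]), 'moment': array([ 0.02215481,  0.00971269, -0.04588938]), 'grip_width': 0.0853529679246912}
side {'vertical_fov': 55.71870487255471, 'cx': 321.79579133061304, 'cy': 235.6124664570857, 'R': array([[ 0.99962972, -0.02706962, -0.00276705],
       [-0.01605937, -0.50481862, -0.86307605],
       [ 0.02196628,  0.8628009 , -0.50506641]]), 't': array([-0.53772229,  0.12190551,  1.23707165])}
top {'vertical_fov': 44.03940693736288, 'cx': 315.6960647945196, 'cy': 232.8043933202433, 'R': array([[ 0.02705027, -0.99951757,  0.01526156],
       [-0.99594629, -0.02825752, -0.08539616],
       [ 0.08578621, -0.01288971, -0.99623018]]), 't': array([-0.01928255,  0.52935801,  1.49484428])}
wrist {'vertical_fov': 58.52589452256652, 'cx': 315.818328422939, 'cy': 237.7358609627157, 'T_tool_cam': array([[-1.16983624e-03, -9.61528330e-01, -2.74703299e-01,
         6.92283342e-02],
       [ 9.99999294e-01, -1.18181340e-03, -1.21907318e-04,
        -5.58517540e-04],
       [-2.07430701e-04, -2.74703248e-01,  9.61529034e-01,
        -6.98533004e-02],
       [ 0.00000000e+00,  0.00000000e+00,  0.00000000e+00,
         1.00000000e+00]])}
```

View pics/top0.png

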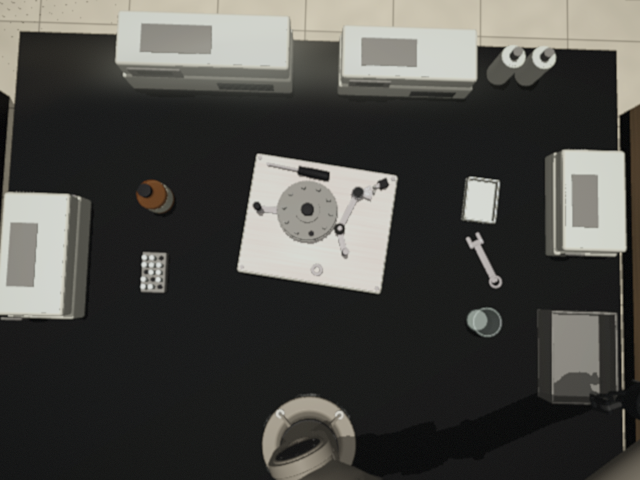

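View pics/side0.png

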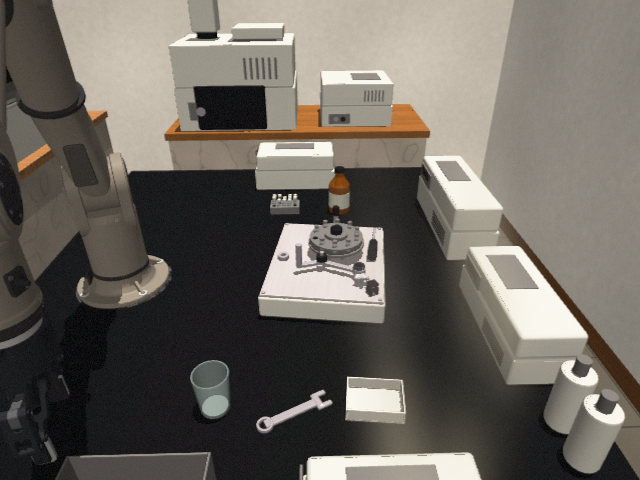

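The top view shows the deck at columns 238–397, rows 154–292. The hub is near (307,210), the lever knob near (258,207), the idler post near (345,252), and the nut near (317,269). The side view shows the same layout. Next I'll measure.

```bash
cat > h.py <<'E'
import numpy as np, cv2
from bench import r
from scipy.spatial.transform import Rotation as Ro
def cam(n):
    c=r.get_calibration(n); f=240/np.tan(np.radians(c["vertical_fov"]/2))
    if "R" in c: R,t=np.array(c["R"]),np.array(c["t"]); Rc=R.T; o=-R.T@t
    else:
        ob=r.get_obs(); T=np.array(c["T_tool_cam"]); A=Ro.from_rotvec(ob["orientation"]).as_matrix()
        Rc=A@T[:3,:3]; o=A@T[:3,3]+ob["tcp_pos"]
    return f,c["cx"],c["cy"],Rc,o
def pt(C,u,v,d):
    f,cx,cy,Rc,o=C; return Rc@np.array([(u-cx)/f*d,(v-cy)/f*d,d])+o
def ray(C,u,v):
    f,cx,cy,Rc,o=C; w=Rc@np.array([(u-cx)/f,(v-cy)/f,1]); return o,w/np.linalg.norm(w)
def atz(C,u,v,z):
    o,w=ray(C,u,v); return o+w*(z-o[2])/w[2]
def proj(C,X):
    f,cx,cy,Rc,o=C; p=Rc.T@(np.asarray(X)-o); return cx+f*p[0]/p[2],cy+f*p[1]/p[2]
def tri(C1,p1,C2,p2):
    a,u=ray(C1,*p1); b,w=ray(C2,*p2)
    s=np.linalg.lstsq(np.c_[u,-w],b-a,rcond=None)[0]
    P,Q=a+u*s[0],b+w*s[1]; return (P+Q)/2,np.linalg.norm(P-Q)
def cloud(C,d,m):
    v,u=np.nonzero(m&(d>0)); z=d[v,u]; f,cx,cy,Rc,o=C
    return np.c_[(u-cx)/f*z,(v-cy)/f*z,z]@Rc.T+o
E
python3 - <<'E'
from h import *
np.set_printoptions(precision=4,suppress=True)
for n in("top","side"):
    im,d=r.grab_frame(n);C=cam(n)
    for l in("deck","carousel","lever_knob","advance_lever","idler_post","idler_arm","hub_nut","idler_pivot","screwdriver"):
        for k in r.masks_of(l,n)[:2]:
            P=cloud(C,d,k["pixels"]); 
            print(n,l,round(k["p"],2),k["at"],k["pixels"].sum(),np.median(P,0),"top z",np.percentile(P[:,2],[2,50,98]))
            if l=="deck" and n=="top":
                q=cv2.minAreaRect(P[P[:,2]>.06][:,:2].astype(np.float32)*1000); print(q, cv2.boxPoints(q))
                print(cv2.boxPoints(cv2.minAreaRect(np.argwhere(k["pixels"])[:,::-1].astype(np.float32))))
E
```

```text
top deck 0.72 [261.5, 208.0] 187 [0.5801 0.128  0.0807] top z [0.069  0.0807 0.1501]
((582.2164306640625, 122.15839385986328), (55.9191780090332, 21.944515228271484), 88.84752655029297) [[570.684   94.4251]
 [592.6241  93.9838]
 [593.7488 149.8916]
 [571.8088 150.333 ]]
[[250.9618 209.9299]
 [253.8599 200.0764]
 [276.9236 206.8598]
 [274.0255 216.7134]]
top deck 0.6 [317.5, 228.2] 16793 [ 0.545  -0.0091  0.0707] top z [0.0594 0.0707 0.1385]
((552.6445922851562, -7.4764862060546875), (359.1035461425781, 298.9825439453125), 82.53849029541016) [[ 381.1025 -166.0949]
 [ 677.5534 -204.9208]
 [ 724.1866  151.1419]
 [ 427.7358  189.9679]]
[[235.859  271.074 ]
 [255.1187 151.6643]
 [398.7373 174.8286]
 [379.4777 294.2383]]
top carousel 0.56 [306.7, 211.3] 2871 [0.5729 0.0198 0.1216] top z [0.1023 0.1216 0.1462]
top advance_lever 0.63 [263.2, 208.8] 170 [0.5805 0.1276 0.0808] top z [0.0721 0.0808 0.1501]
top idler_post 0.7 [348.8, 206.3] 644 [ 0.5866 -0.0838  0.0963] top z [0.0673 0.0963 0.1525]
top idler_arm 0.78 [347.2, 206.8] 634 [ 0.5857 -0.0832  0.0967] top z [0.0758 0.0967 0.1529]
top hub_nut 0.44 [318.3, 269.4] 89 [ 0.4356 -0.0092  0.0814] top z [0.0707 0.0814 0.0878]
top idler_pivot 0.87 [348.3, 206.3] 695 [ 0.5841 -0.0832  0.0963] top z [0.0682 0.0963 0.1528]
top screwdriver 0.63 [313.2, 171.7] 339 [0.6733 0.007  0.0923] top z [0.0798 0.0923 0.0997]
side deck 0.94 [326.6, 276.7] 10895 [ 0.5476 -0.0977  0.0688] top z [0.0103 0.0688 0.1368]
side carousel 0.79 [337.7, 238.0] 1692 [ 0.5762 -0.0021  0.1202] top z [0.0689 0.1202 0.1444]
side idler_post 0.65 [323.7, 261.1] 692 [ 0.5444 -0.0784  0.0951] top z [0.0857 0.0951 0.1471]
side hub_nut 0.47 [281.2, 258.3] 98 [ 0.4359 -0.013   0.0779] top z [0.0684 0.0779 0.0825]
side idler_pivot 0.78 [327.4, 264.8] 721 [ 0.5496 -0.0785  0.0945] top z [0.0718 0.0945 0.1472]
side screwdriver 0.49 [371.5, 244.8] 218 [ 0.6718 -0.0019  0.0901] top z [0.0693 0.0901 0.0959]
```

```bash
cat >> h.py <<'E'
D0=np.array([.5526,-.0075]); YAW=np.radians(-7.46)
def dk(x,y,z=0):
    c,s=np.cos(YAW),np.sin(YAW); return np.array([D0[0]+c*x-s*y,D0[1]+s*x+c*y,.07+z])
E
python3 - <<'E'
from h import *
np.set_printoptions(precision=4,suppress=True)
pts={}
pts["axis"]=dk(.02,.03,.076)
for a in (0,.415,.83):
    t=np.radians(95)+a; pts["knob%.2f"%a]=dk(.02+.12*np.cos(t),.03+.12*np.sin(t),.077)
a0=np.arctan2(.01,-.15)
for a in(0,.25,.5,.6,.75): pts["post%.2f"%a]=dk(.085+.151*np.cos(a0+a),-.085+.151*np.sin(a0+a),.082)
pts["pivot"]=dk(.085,-.085,.04)
for k,v in pts.items(): print(k,v)
for n in("top","side"):
    im,d=r.grab_frame(n);C=cam(n)
    u,v=[int(x) for x in proj(C,pts["axis"])]
    big=im[v-85:v+90,u-100:u+120][:,:,::-1]; S=3.5
    big=cv2.resize(big,None,fx=S,fy=S,interpolation=2)
    for k,X in pts.items():
        p=proj(C,X); cv2.circle(big,(int((p[0]-u+100+.5)*S),int((p[1]-v+85+.5)*S)),3,(0,0,255),1)
    cv2.imwrite(f"pics/{n}1.png",big[:600,:800])
E
```

```text
axis [0.5763 0.0196 0.146 ]
knob0.00 [0.5815 0.1395 0.147 ]
knob0.41 [0.5327 0.1314 0.147 ]
knob0.83 [0.4913 0.1044 0.147 ]
post0.00 [ 0.4778 -0.0733  0.152 ]
post0.25 [ 0.4751 -0.1109  0.152 ]
post0.50 [ 0.4817 -0.1479  0.152 ]
post0.60 [ 0.487  -0.1621  0.152 ]
post0.75 [ 0.4974 -0.1822  0.152 ]
pivot [ 0.6258 -0.1028  0.11  ]
```

View pics/top1.png

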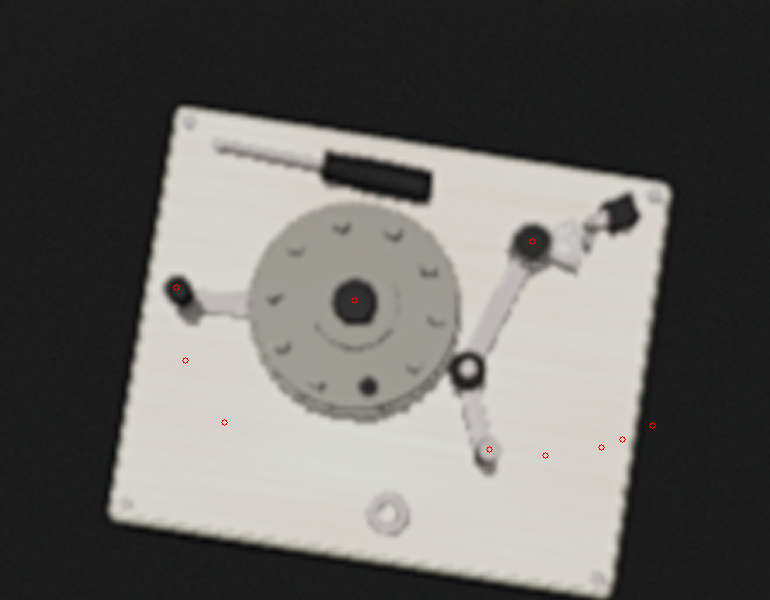

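View pics/side1.png

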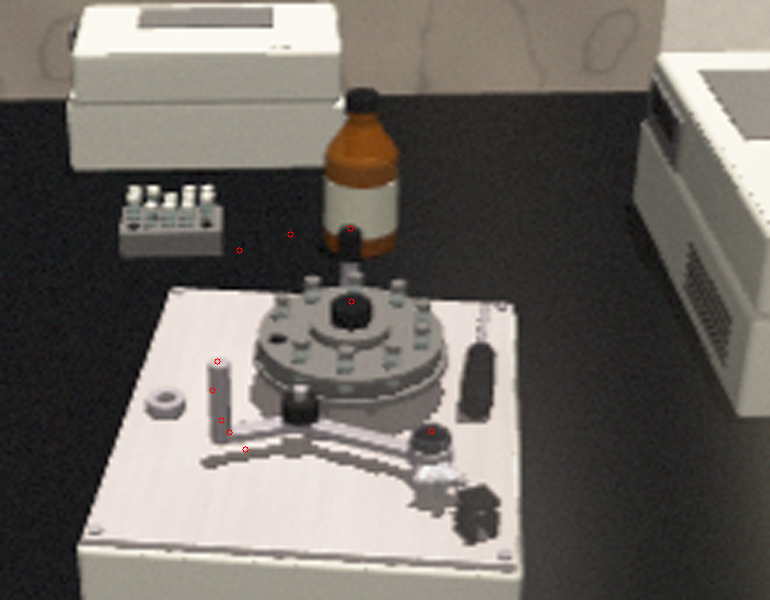

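The predicted points sit on the axis, lever knob, idler post and pivot in both views, within about 2 mm. Next are the tool yaws and the remaining heights.

Run:
```python
from h import *
np.set_printoptions(precision=4,suppress=True)
o=r.get_obs();A=Ro.from_rotvec(o["orientation"]).as_matrix();print(A)
y=A[:,1];print("tool y bearing",np.degrees(np.arctan2(y[1],y[0])))
# two-view measurement of knob/post tops: zoom pixels from overlay crops
Ct,Cs=cam("top"),cam("side"); ax=dk(.02,.03,.076)
ut,vt=[int(x) for x in proj(Ct,ax)];us,vs=[int(x) for x in proj(Cs,ax)]
f=lambda p,u,v:(p[0]/3.5-.5+u-100,p[1]/3.5-.5+v-85)
print("knob",tri(Ct,f((175,287),ut,vt),Cs,f((350,229),us,vs)))
print("post",tri(Ct,f((489,449),ut,vt),Cs,f((217,361),us,vs)))
im,d=r.grab_frame("top")
for l in("reagent_bottle","vial_rack","beaker"):
    for k in r.masks_of(l,"top")[:1]: print(l,k["p"],np.median(cloud(Ct,d,k["pixels"]),0))
```

```text
[[ 0.9597  0.281   0.    ]
 [ 0.281  -0.9597 -0.0001]
 [ 0.      0.0001 -1.    ]]
tool y bearing -73.68220961097428
knob (array([0.5816, 0.1405, 0.1466]), np.float64(0.0005696781269945307))
post (array([ 0.4777, -0.073 ,  0.1524]), np.float64(0.0012999613137950167))
reagent_bottle 0.72 [0.5994 0.3865 0.1105]
vial_rack 0.82 [0.4196 0.3986 0.0308]
beaker 0.95 [ 0.3183 -0.4364  0.0424]
```

```bash
python3 -m handwheel '[[[0.026,0.0316,0,0,0,-0.033,0.045],[0.026,0.0316,0,0,0,-0.033,0.045],[0.026,0.0316,0,0,0,-0.033,0.045],[0.026,0.0316,0,0,0,-0.033,0.045],[0.026,0.0316,0,0,0,-0.033,0.045],[0.026,0.0316,0,0,0,-0.033,0.045],[0.026,0.0316,0,0,0,-0.033,0.045],[0.026,0.0316,0,0,0,-0.033,0.045],[0.026,0.0316,0,0,0,-0.033,0.045],[0.026,0.0316,0,0,0,-0.033,0.045]]]' 20
```

```text
clock: 2.28
tcp_pos: [0.4506, -0.3301, 0.3043]
orientation: [3.14, -0.074, 0.001]
contact_force: [-0.0, -0.6, 0.3]
grip_width: 0.0451
```

```bash
python3 -m handwheel '[[[0.0115,0.0392,0,0,0,0,0.045],[0.0115,0.0392,0,0,0,0,0.045],[0.0115,0.0392,0,0,0,0,0.045],[0.0115,0.0392,0,0,0,0,0.045],[0.0115,0.0392,0,0,0,0,0.045],[0.0115,0.0392,0,0,0,0,0.045],[0.0115,0.0392,0,0,0,0,0.045],[0.0115,0.0392,0,0,0,0,0.045],[0.0115,0.0392,0,0,0,0,0.045],[0.0115,0.0392,0,0,0,0,0.045]]]'; python3 -c "
from bench import r;print(r.get_obs()['joints'])"
```

```text
clock: 3.12
tcp_pos: [0.5649, 0.0621, 0.3043]
orientation: [3.141, -0.071, 0.001]
contact_force: [0.9, -0.2, 0.7]
grip_width: 0.0453
[ 0.01614112  0.31918595 -0.2911345   1.79938422  0.10510736  1.03735384
 -1.93086738]
```

```bash
python3 -m handwheel '[[[0.0083,0.039,-0.01,0,0,0,0.045],[0.0083,0.039,-0.01,0,0,0,0.045],[0,0,-0.02,0,0,0,0.045],[0,0,0,0,0,0,0.045]]]'
python3 - <<'E'
from h import *
np.set_printoptions(precision=4,suppress=True)
print(r.get_obs()["tcp_pos"],r.get_obs()["orientation"])
C=cam("wrist");im,d=r.grab_frame("wrist");im=im[:,:,::-1].copy()
for X in(dk(.02+.12*np.cos(np.radians(95)),.03+.12*np.sin(np.radians(95)),.077),dk(.02,.03,.076)):
    p=proj(C,X);print(p);cv2.circle(im,(int(p[0]),int(p[1])),4,(0,0,255),1)
cv2.imwrite("pics/w2.png",im)
E
```

```text
clock: 3.45
tcp_pos: [0.5795, 0.1413, 0.2606]
orientation: [3.141, -0.062, -0.008]
contact_force: [-1.3, -0.7, -0.5]
grip_width: 0.0448
[0.5795 0.1413 0.2606] [ 3.1409 -0.0621 -0.0078]
(np.float64(320.4469393587964), np.float64(267.5588798385099))
(np.float64(583.0786348945595), np.float64(267.360001486208))
```

View pics/w2.png

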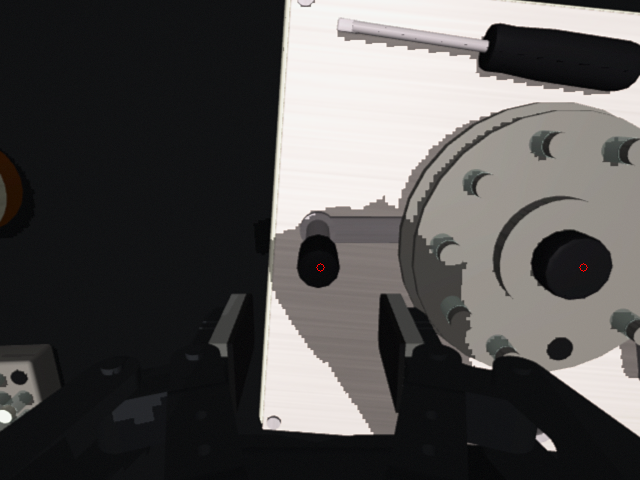

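The wrist view shows the knob at (319,262) against the predicted (320,267), centred between the fingers. The inner finger clears the carousel. Descending and gripping.

```bash
python3 -m handwheel '[[[0.001,-0.001,-0.026,0,0,0,0.045],[0.001,0,-0.026,0,0,0,0.045],[0,0,-0.025,0,0,0,0.045],[0,0,0,0,0,0,0.045]]]'; python3 -m handwheel '[[[0,0,0,0,0,0,0.01],[0,0,0,0,0,0,0.01],[0,0,0,0,0,0,0.01],[0,0,0,0,0,0,0.01]]]' 30;  python3 - <<'E'
from h import *
print(r.get_obs()["tcp_pos"],r.get_obs()["orientation"])
C=cam("wrist");im,d=r.grab_frame("wrist")
cv2.imwrite("pics/w3.png",im[:,:,::-1])
E
```

```text
clock: 3.83
tcp_pos: [0.5814, 0.1345, 0.1835]
orientation: [3.138, -0.075, -0.01]
contact_force: [-1.3, -0.9, -0.5]
grip_width: 0.0451
clock: 4.17
tcp_pos: [0.584, 0.1398, 0.189]
orientation: [-3.137, 0.069, -0.005]
contact_force: [0.4, 6.1, -7.9]
grip_width: 0.0192
[0.583978   0.13978493 0.18900601] [-3.13671885  0.06869237 -0.00515396]
```

View pics/w3.png

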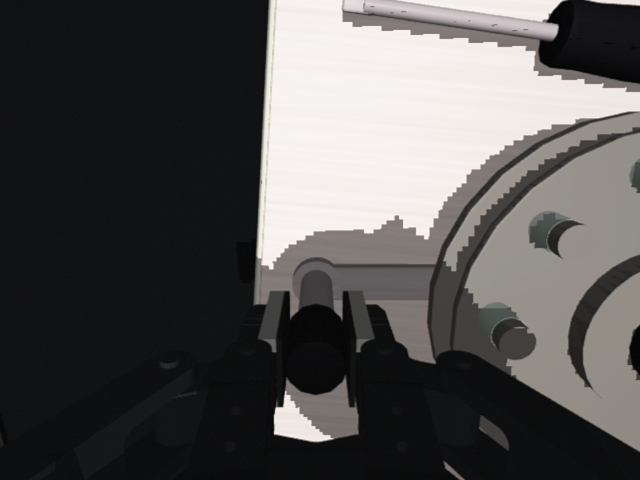

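```bash
python3 -m handwheel '[[[-0.00996,0,0,0,0,0.083,0.01],[-0.0099,-0.0008,0,0,0,0.083,0.01],[-0.0098,-0.0016,0,0,0,0.083,0.01],[-0.0097,-0.0024,0,0,0,0.083,0.01],[-0.0094,-0.0032,0,0,0,0.083,0.01],[-0.0091,-0.004,0,0,0,0.083,0.01],[-0.0088,-0.0047,0,0,0,0.083,0.01],[-0.0083,-0.0055,0,0,0,0.083,0.01],[-0.0078,-0.0061,0,0,0,0.083,0.01],[-0.0073,-0.0068,0,0,0,0.083,0.01]]]';  python3 - <<'E'
from h import *
o=r.get_obs();p=o["tcp_pos"];ax=dk(.02,.03)
print(p,o["contact_force"],np.degrees(np.arctan2(p[1]-ax[1],p[0]-ax[0]))-87.54,np.hypot(*(p-ax)[:2]))
E
```

```text
clock: 5.05
tcp_pos: [0.4926, 0.1063, 0.1889]
orientation: [-2.894, -1.211, -0.007]
contact_force: [1.3, 17.8, -5.3]
grip_width: 0.0194
[0.49259463 0.10634031 0.18894797] [ 1.307098   17.75272116 -5.28758162] 46.46501321973166 0.12052473509733574
```

```bash
python3 -m handwheel '[[[-0.0025,-0.0025,0,0,0,0.02,0.01],[0,0,0,0,0,0,0.01]]]';  cat > st.py <<'E'
from h import *
o=r.get_obs();p=o["tcp_pos"];ax=dk(.02,.03);q=p-ax
f=o["contact_force"];b=np.arctan2(q[1],q[0])
print(p.round(4),f.round(1),"deg",np.degrees(b)-87.54,"rad",np.hypot(*q[:2]),"Ftan",-f[0]*np.sin(b)+f[1]*np.cos(b),"Frad",f[0]*np.cos(b)+f[1]*np.sin(b))
E
python3 st.py
```

```text
clock: 5.22
tcp_pos: [0.492, 0.1058, 0.1892]
orientation: [-2.882, -1.234, -0.017]
contact_force: [2.9, 19.6, -15.2]
grip_width: 0.0189
[0.492  0.1058 0.1892] [  2.9  19.6 -15.2] deg 46.858712416851674 rad 0.12051655272583094 Ftan -15.770178286425107 Frad 11.928672861959312
```

```bash
python3 -m handwheel '[[[-0.002,-0.002,0,0,0,0,0.01],[0,0,0,0,0,0,0.01]]]';  python3 st.py
python3 - <<'E'
from h import *
im,d=r.grab_frame("top");C=cam("top")
u,v=[int(x) for x in proj(C,dk(.02,.03,.076))]
cv2.imwrite("pics/t4.png",cv2.resize(im[v-85:v+85,u-100:u+120,::-1],None,fx=3.5,fy=3.5,interpolation=2))
im,d=r.grab_frame("wrist");cv2.imwrite("pics/w4.png",im[:,:,::-1])
E
```

```text
clock: 5.38
tcp_pos: [0.4915, 0.1053, 0.1893]
orientation: [-2.881, -1.234, -0.023]
contact_force: [9.2, 23.7, -21.6]
grip_width: 0.0194
[0.4915 0.1053 0.1893] [  9.2  23.7 -21.6] deg 47.18157195569843 rad 0.12054934846717234 Ftan -23.21073001516579 Frad 10.304147097992857
```

View pics/t4.png

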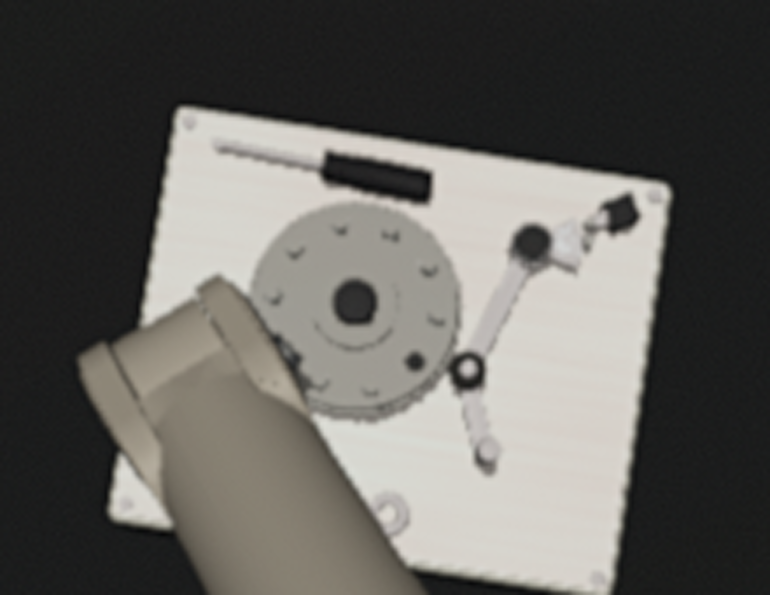

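View pics/w4.png

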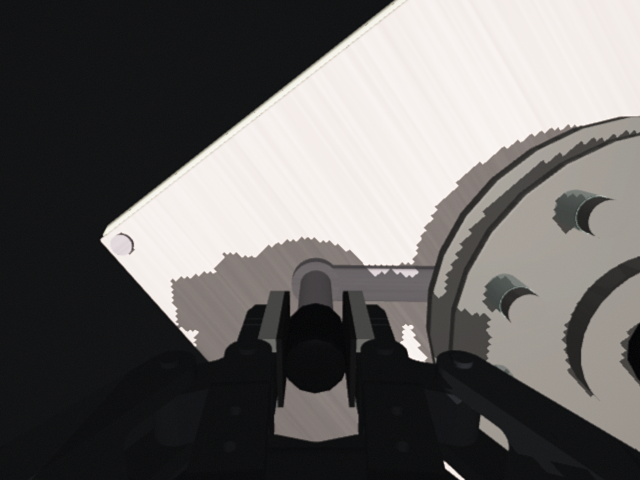

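The empty place moved from (369,386) to (415,361), which is 36° about the hub. The force jumped to 23 N, so the lever is at its stop. Releasing.

```bash
python3 -m handwheel '[[[0,0,0,0,0,0,0.045],[0,0,0,0,0,0,0.045],[0,0,0,0,0,0,0.045],[0,0,0,0,0,0,0.045],[0,0,0,0,0,0,0.045]]]' 20;  python3 st.py
python3 - <<'E'
from h import *
im,d=r.grab_frame("wrist");cv2.imwrite("pics/w5.png",im[:,:,::-1])
E
```

```text
clock: 5.9
tcp_pos: [0.4891, 0.0969, 0.1876]
orientation: [2.891, 1.228, 0.001]
contact_force: [0.2, -1.4, 0.7]
grip_width: 0.0451
[0.4891 0.0969 0.1876] [ 0.2 -1.4  0.7] deg 50.935621575654224 rad 0.11652911423598329 Ftan 0.9113246438139078 Frad -1.0608307807525998
```

View pics/w5.png

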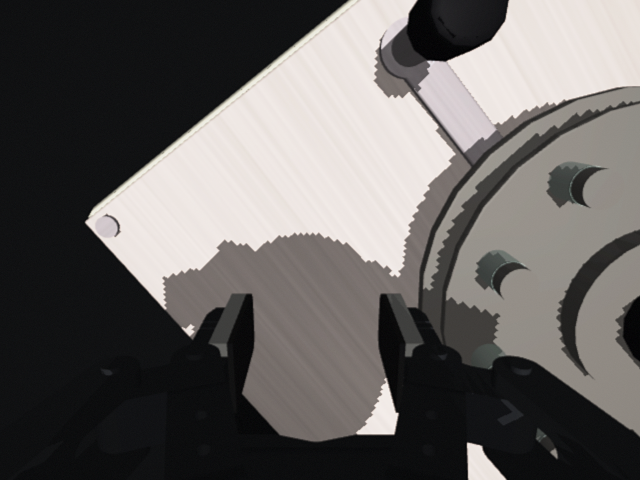

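The lever has sprung back and its knob shows at (455,15). Lifting and going over the idler post.

```bash
python3 -m handwheel '[[[0,0,0.038,0,0,0,0.045],[0,0,0.038,0,0,0,0.045],[-0.0014,-0.021,0,0,0,-0.1,0.045],[-0.0014,-0.021,0,0,0,-0.1,0.045],[-0.0014,-0.021,0,0,0,-0.1,0.045],[-0.0014,-0.021,0,0,0,-0.1,0.045],[-0.0014,-0.021,0,0,0,-0.1,0.045],[-0.0014,-0.021,0,0,0,-0.1,0.045],[-0.0014,-0.021,0,0,0,-0.1,0.045],[-0.0014,-0.023,0,0,0,-0.1,0.045]]]'; python3 -m handwheel '[[[0,0,0,0,0,0,0.045],[0,0,0,0,0,0,0.045]]]'
python3 - <<'E'
from h import *
o=r.get_obs();print(o["tcp_pos"],o["orientation"],o["joints"])
C=cam("wrist");im,d=r.grab_frame("wrist");im=im[:,:,::-1].copy()
p=proj(C,dk(-.065,-.075,.082));print(p);cv2.circle(im,(int(p[0]),int(p[1])),4,(0,0,255),1)
cv2.imwrite("pics/w6.png",im)
im,d=r.grab_frame("top");C=cam("top")
u,v=[int(x) for x in proj(C,dk(.02,.03,.076))]
cv2.imwrite("pics/t6.png",cv2.resize(im[v-85:v+85,u-100:u+120,::-1],None,fx=3.5,fy=3.5,interpolation=2))
E
```

```text
clock: 6.78
tcp_pos: [0.4772, -0.0734, 0.2632]
orientation: [3.142, -0.0, 0.0]
contact_force: [0.5, -0.1, 0.2]
grip_width: 0.0451
clock: 6.95
tcp_pos: [0.4772, -0.0738, 0.263]
orientation: [3.141, 0.004, -0.0]
contact_force: [0.7, 0.3, 0.4]
grip_width: 0.0452
[ 0.47721899 -0.07379238  0.26296784] [ 3.14117265e+00  3.67572013e-03 -1.57591960e-04] [ 0.31680406  0.23119007 -0.33431439  2.02772542  0.09685875  0.89745654
 -1.63822086]
(np.float64(315.8415002581272), np.float64(272.47787985711864))
```

View pics/w6.png

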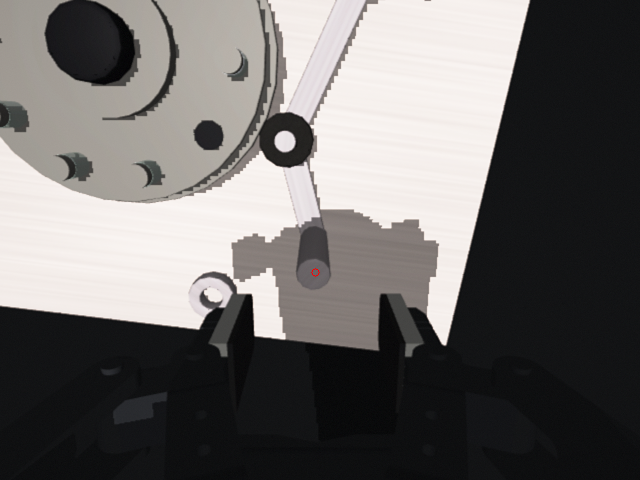

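View pics/t6.png

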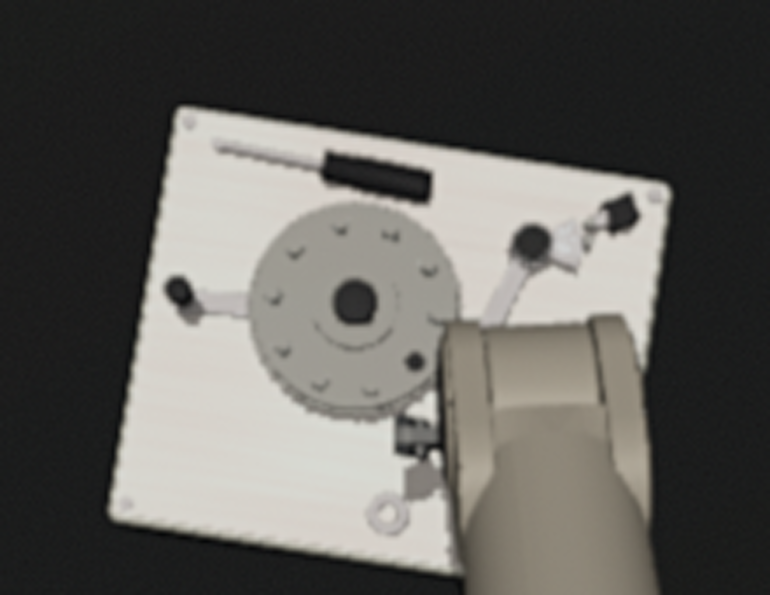

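The top view shows the lever back at rest at (178,291) and the empty place staying at (415,361). The wrist view shows the post exactly where predicted, at (315,272), between the fingers. Descending and gripping.

```bash
python3 -m handwheel '[[[0,0,-0.025,0,0,0,0.045],[0,0,-0.025,0,0,0,0.045],[0,0,-0.025,0,0,0,0.045],[0,0,0,0,0,0,0.045],[0,0,0,0,0,0,0.005],[0,0,0,0,0,0,0.005],[0,0,0,0,0,0,0.005],[0,0,0,0,0,0,0.005],[0,0,0,0,0,0,0.005]]]' 30;  python3 - <<'E'
from h import *
print(r.get_obs()["tcp_pos"],r.get_obs()["orientation"])
C=cam("wrist");im,d=r.grab_frame("wrist")
cv2.imwrite("pics/w7.png",im[:,:,::-1])
E
```

```text
clock: 7.8
tcp_pos: [0.4784, -0.0725, 0.1893]
orientation: [3.141, 0.008, 0.004]
contact_force: [-0.5, 0.2, 4.8]
grip_width: 0.0154
[ 0.47837306 -0.07247119  0.18928405] [3.14114674 0.00752723 0.00413986]
```

View pics/w7.png

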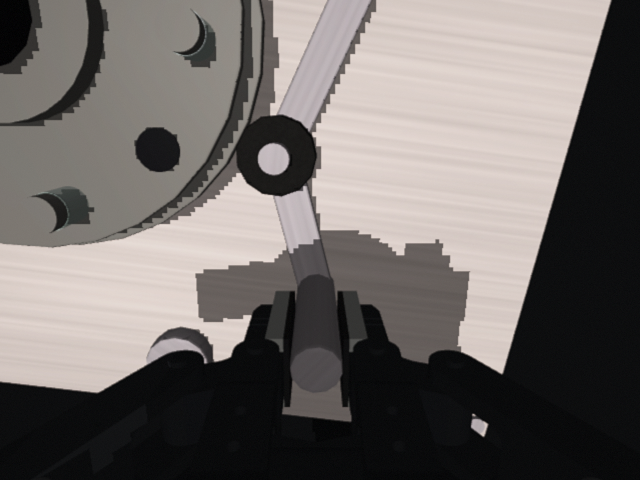

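The post is held between the pads at (316,370). Now pushing it along its arc.

```bash
python3 -m handwheel '[[[-0.0015,-0.0092,0,0,0,0.04,0.005],[-0.001,-0.0093,0,0,0,0.04,0.005],[-0.0004,-0.0093,0,0,0,0.04,0.005],[0.0002,-0.0094,0,0,0,0.04,0.005],[0.0008,-0.0093,0,0,0,0.04,0.005],[0.0013,-0.0093,0,0,0,0.04,0.005],[0.0019,-0.0092,0,0,0,0.04,0.005],[0.0025,-0.009,0,0,0,0.04,0.005],[0.003,-0.0089,0,0,0,0.04,0.005],[0.0036,-0.0086,0,0,0,0.04,0.005]]]'; python3 -m handwheel '[[[0,0,0,0,0,0,0.005],[0,0,0,0,0,0,0.005]]]';python3 - <<'E'
from h import *
o=r.get_obs();p=o["tcp_pos"];q=p-dk(.085,-.085);print(p,o["contact_force"],"idler rad",(np.arctan2(q[1],q[0])%(2*np.pi))-np.radians(168.7),np.hypot(*q[:2]))
im,d=r.grab_frame("wrist");cv2.imwrite("pics/w8.png",im[:,:,::-1])
im,d=r.grab_frame("top");C=cam("top")
u,v=[int(x) for x in proj(C,dk(.02,.03,.076))]
cv2.imwrite("pics/t8.png",cv2.resize(im[v-85:v+85,u-100:u+120,::-1],None,fx=3.5,fy=3.5,interpolation=2))
im,d=r.grab_frame("side");C=cam("side")
u,v=[int(x) for x in proj(C,dk(.02,-.03,.076))]
cv2.imwrite("pics/s8.png",cv2.resize(im[v-85:v+85,u-100:u+120,::-1],None,fx=3.5,fy=3.5,interpolation=2))
E
```

```text
clock: 8.68
tcp_pos: [0.4872, -0.1623, 0.1889]
orientation: [-3.074, -0.638, 0.003]
contact_force: [-6.1, 6.5, 13.1]
grip_width: 0.0153
clock: 8.85
tcp_pos: [0.4874, -0.1626, 0.189]
orientation: [-3.075, -0.633, 0.002]
contact_force: [-7.8, 5.9, 13.4]
grip_width: 0.0147
[ 0.48735616 -0.16256065  0.18897659] [-7.81571296  5.88272914 13.44735817] idler rad 0.6045029763060259 0.15082583829665483
```

View pics/w8.png

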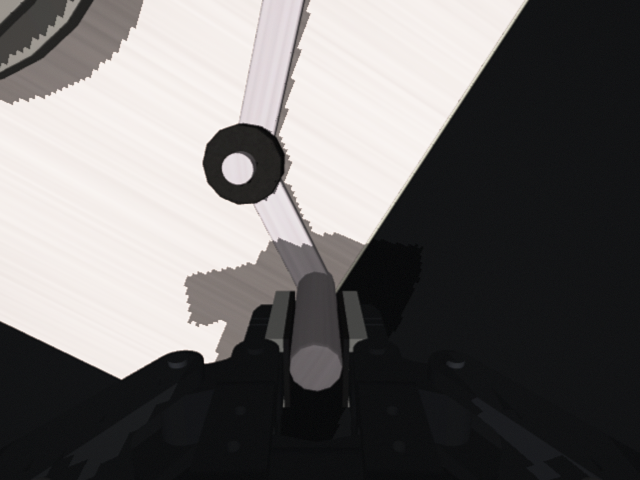

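View pics/t8.png

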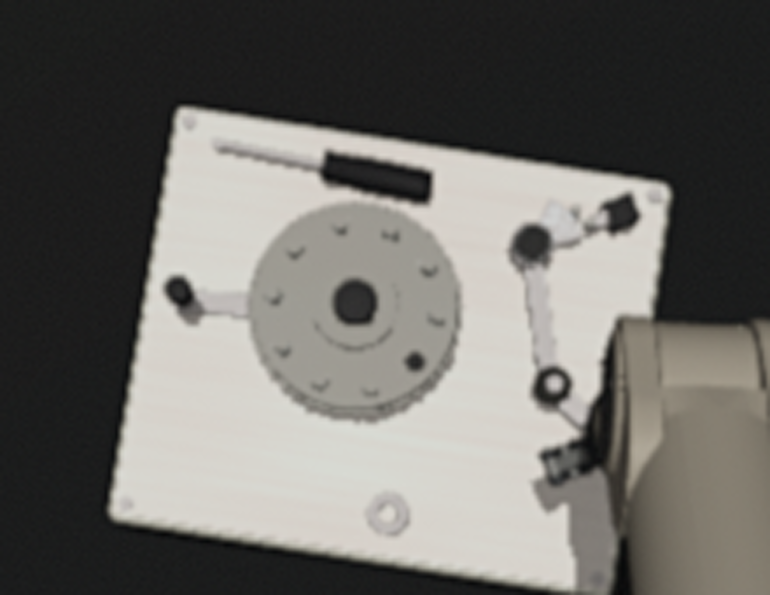

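View pics/s8.png

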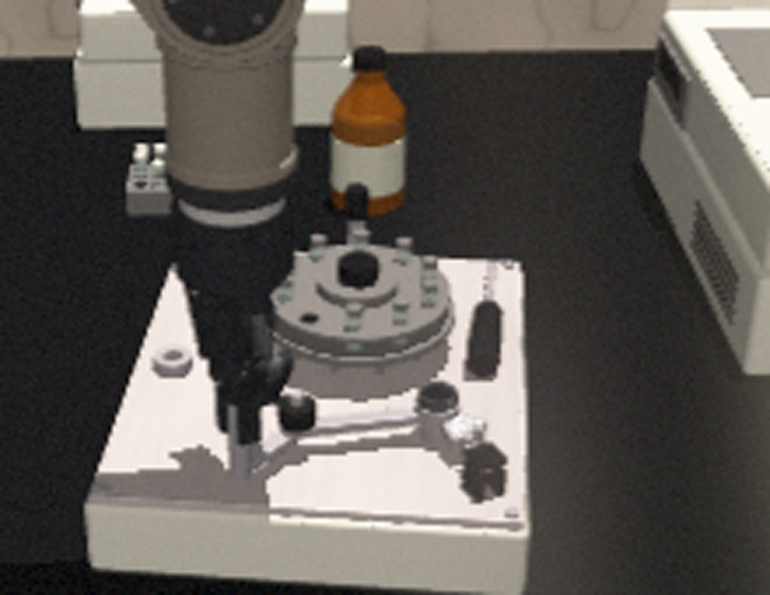

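The arm sits at about 0.60 rad and the roller is well clear of the rim at (551,385). The carousel's empty place is still at (415,361), the lever is at rest, and the nut and screwdriver haven't moved. I'll check that it holds, then hand in.

```bash
python3 -m handwheel '[[[0,0,0,0,0,0,0.005],[0,0,0,0,0,0,0.005],[0,0,0,0,0,0,0.005],[0,0,0,0,0,0,0.005],[0,0,0,0,0,0,0.005],[0,0,0,0,0,0,0.005]]]'
python3 - <<'E'
from h import *
o=r.get_obs();q=o["tcp_pos"]-dk(.085,-.085);a=(np.arctan2(q[1],q[0])%(2*np.pi))-np.radians(168.7)
print(a,o["contact_force"])
if .55<a<.7: print(r.hand_in())
E
```

```text
clock: 9.5
tcp_pos: [0.4872, -0.1621, 0.189]
orientation: [-3.075, -0.634, 0.003]
contact_force: [-7.2, 5.6, 13.6]
grip_width: 0.0153
0.6014386551598943 [-7.1792835   5.64783459 13.634561  ]
the job is handed in; nothing more can be done
None
```

The job is done and handed in at about 9.5 s on the robot's clock, with the fingers still holding the idler arm pushed back.

- **Advance lever:** I gripped the knob and swung it along its arc until the force jumped to about 23 N at roughly 0.82 rad, its stop. When I opened the fingers it sprang back to rest. The carousel's empty place moved 36°, which is one place, and was still there in the last top view.
- **Idler arm:** I gripped the thumb post and pushed it to about 0.60 rad, past the end of the click range (0.47) and short of the end stop (0.75). It stayed at 0.60 rad over the last half second before hand-in. The roller is well clear of the carousel rim.
- **Loose items:** In the last top view the nut and screwdriver were where they started. I did not check the bottle, rack, beaker, spanner and tray again at the end, but the arm's path stayed clear of them.

No check failed. I did not measure the pawl directly; that the click was passed comes from the arm angle. An upward force of about 13 N remained on the tool while it held the post, well below the limits.

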